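# Unload the sensor carrier from the sprung-cover test chamber

## Task

The calibration run is over: slide the chamber's thumb latch sideways so that its cover springs open, slide the sensor carrier along until its keyholes free it from the two studs, lift it out and lay it flat, grip side up, in the empty steel tray. Set it down rather than dropping it, leave the cover open, and do not disturb the meter, the bottle or the beaker.

Things in the scene. Friction and masses are not known exactly. Their poses are not given: they have to be found in the camera images.
- chamber: Test chamber, fixed grey box 240 (x) x 140 (y) x 85 mm high, turned up to 0.3 rad, left or right on the bench with the tray on the other side. Origin: centre of underside, z up. Walls 6 mm; inner floor 35 mm up, 228 x 128 mm. Cover on top, hinged along the +y top edge; the -y side has a ledge (y -70 to -112 mm, top 80 mm up) that carries the thumb latch. Gas fittings and gauge on the +x end.
- cover (a joint): Cover angle (rad): 0 shut, 2.6 fully open, leaning back beyond the chamber's +y side. 5 mm thick aluminium frame with clear window, 236 x 136 mm, 0.25 kg, top 90 mm above the bench when shut. Held by the latch; once freed a soft spring throws it open by itself in about a second and keeps it open, reaching 120 mm beyond the +y side, its edge then about 160 mm above the bench.
- cover_edge (a point): Middle of the cover's free edge, half way through its thickness: on the chamber's -y side, 87.5 mm above the bench, when shut.
- latch (a joint): Travel of the thumb latch (m) along the chamber's +x: 0 at rest, 0.018 at its stop. A spring pushes it back when let go (about 3 N at rest, 6 N at the stop). The cover is freed at about 11 mm; the latch may spring back after that.
- latch_tab (a point): Centre of the top of the latch's upright black thumb tab: 9 mm thick (chamber x), 20 mm wide (y), 26 mm tall above its carriage (60 x 22 mm). Tab top 120.5 mm, carriage top 94.5 mm above the bench. At rest at x = 0, y = -98 mm in the chamber's frame; the cover's edge is at y = -66.5 mm. Push it, or pinch it across x, and move it along +x.
- carrier: Sensor carrier, loose, 0.15 to 0.3 kg: aluminium plate 176 (x) x 60 (y) x 5 mm with a black grip block in the middle. Origin: centre of the plate's underside, z up. It starts on the chamber's inner floor, under the cover, axes along the chamber's, at chamber x = -11 mm (2 mm either way). Slid 22 mm (3 mm either way) along the chamber's +x it is free of the studs and lifts straight up.
- grip (a point): Centre of the top of the carrier's grip block: 16 mm thick (x), 50 mm wide (y), 40 mm tall from the plate's top, its top 45 mm above the plate's underside (80 mm above the bench at the start).
- keyhole (a point): Centre, at the plate's top, of the wide end of the carrier's +x keyhole (carrier x = +44 mm; the other keyhole's is at x = -66 mm; y = 0). Each wide end is 27 mm square and narrows towards +x to a 12 mm slot in which the stud starts, 22 mm to the +x side of the wide end's centre.
- stud (a point): Centre of the top of the +x headed stud on the chamber's floor (chamber x = +55 mm, y = 0; an equal stud is at x = -55 mm): shank 8 mm diameter, 7.5 mm high, under a head of 20 mm diameter, 4 mm thick, top 46.5 mm above the bench. The heads let the carrier rise only 2.5 mm until they lie in the wide ends of its keyholes.
- end_stop (a point): Middle of the top edge of a rubber stop, 12 mm high, across the +x end of the chamber's floor (its face is at chamber x = 100.5 mm). The carrier's plate meets it 1.5 mm after the studs are centred in the wide ends.
- tray: Empty shallow steel tray, fixed, 240 (x) x 130 (y) x 25 mm high, walls and floor 4 mm thick, its long side along its x, turned up to 0.3 rad. Origin at the centre of its underside. The carrier fits in lengthwise.
- meter: Bystander: white hand-held meter lying on the bench between the chamber and the tray, 175 (x) x 62 x 32 mm; origin 2.5 mm from the middle of its underside.
- reagent: Bystander: closed amber bottle, 64 mm diameter, 100 mm high, upright on the far side of the bench; origin at its underside.
- beaker: Bystander: open glass beaker, 68 mm diameter, 85 mm high, upright on the far side of the bench; origin at its underside.

How it is judged:
By the outcome, as a careful person would: the job done as asked, in the order asked, and still so for the second after the job is handed in, with the robot touching nothing.
It also fails if it takes over 58 s, if anything falls off the work surface, if the arm or the gripper's body presses on something with over 40 N, if the wrist force passes 120 N, or if a joint passes its speed limit or range.

## Robot

A 7-joint arm with a two-finger parallel gripper is mounted at the origin on the work surface. World frame = base frame: x ahead of the robot, y to its left, z up, the work surface at z = 0. Lengths are in m, angles in rad, forces in N, time in s.
With the tool pointing down it reaches from about 0.4 to 0.85 m from the base axis. Payload 4.5 kg.
Tool frame: the origin (TCP) lies at the very end of the fingers, on their centre line; the grasp point (between the pads) lies 19 mm behind it; z points along the fingers, y is the line along which they close (so a half turn about z gives the same grasp; the last joint's range is limited). The gripper opens to 88 mm and grips with 3 to 60 N. Pads are 18 mm wide; open, the fingers measure 123 mm over their backs; the gripper's body (75 mm by 187 mm) begins 45 mm behind the grasp point.
Start: joints at [-1.233, 0.689, -0.195, 1.565, 0.157, 0.902, -0.215], TCP at [0.187, 0.596, 0.217] pointing down, gripper open.
Joint ranges: [-3.01, 3.01], [-0.46, 2.08], [-1.47, 1.51], [0.13, 2.56], [-1, 4.14], [0.04, 2.09], [-2.66, 2.66]. Speed limits (rad/s): [2.57, 2.57, 3.14, 3.14, 3.14, 3.14, 3.14].

## Interface

Orientations are given as a unit quaternion [x, y, z, w].
In Python, from plant import r gives the robot as it stands. The module is installed in compiled form; this text tells all that it offers.
- The arm moves only by the tool step_arm, never from a script. Its argument "increments" is a list of rows, each a list of 2 entries, a list of its own where there are three numbers: the shift along the world's x, y, z in cm, then the turn, a rotation vector about the world's x, y, z in degrees. A call has exactly 10 rows; each row shifts and turns the commanded pose from where the row before left it; what a row does not reach is not made up. A row lasts 1/10 s, in which the tool goes at most 50 mm and 8.59 degrees, less where a joint would pass 70% of its speed; a pose out of reach is approached as far as the arm can. A call is refused whole if a number of a shift passes 5 or a number of a turn 8.59, either way. A call with a gripper value outside its range is refused whole. "fingers" is the opening, from 0 (shut) to 1 (fully open), set as the call begins (left out, the last holds). The fingers move at their own pace and stop on an object; "grip_force" is the grip in N (left out, the last holds). Time passes only in rows, so rows that do not move let the fingers close, or fill a call up. It gives the time, the measured TCP pose, the force, the opening and the grip force at its end, in the units of the state.
- r.get_state(): the state, without advancing time (a new reading comes with each control period).
- r.snapshot(name): name is "scene" or "top" or "wrist"; returns (picture, depth): 384x512x3 uint8, red, green, blue; 384x512 float32, m along the optical axis (not along the pixel's ray), 0 where there is no reading.
- r.calibration(name): a dict with "fov_y" (degrees; the focal length in pixels is half the picture's height over the tangent of half this angle, whatever the lens; pixels are square), "cx", "cy" (the principal point, pixels), "R" (3x3) and "t" (3): a world point X has camera coordinates R X + t. Camera axes: x right, y down, z forward; pixel columns grow to the right and rows downward; lengths in m; the calibration is good to about 2 mm. A picture is of the moment at which its call begins: read the wrist's pose just before it. calibration takes no time and is no camera call; for the wrist camera it gives the pose at the moment of the call.
- r.finish_job(): hands the job in; it is judged then, once.
The state is a dict: "clock": time; "q": joint angles; "qd": joint speeds; "joint_torque": joint torques, N m; "tool_pos": TCP position; "eef_rot": TCP orientation; "contact_force": force on the tool from outside, world axes, zero at the start; "moment": the same for the moment, N m; "opening": opening from 0.0 (shut) to 1.0 (fully open); "finger_force": force on a finger pad.
Only numpy, scipy, OpenCV 4.12 (cv2) and the standard library are available. Lean on these libraries where they do the work, as an engineer would, in place of code of your own. Each camera call takes 0.05 s, during which the arm holds its last target. There are 200 camera calls.

## Working session

There is one attempt and no reset: what is moved stays moved. The work goes in short steps, Python scripts to look and compute and a tool call to move; the robot and the scene stay as the last step left them, time stands still between calls to the robot, and variables do not carry over. Pictures are saved under pics/ and viewed, at most 10 in all, crops included, and the job is handed in when it is done.

Besides the shell and the picture viewer there is one more tool, called after "Request:" by a JSON object that holds its "op" and its "data". step_arm: Moves the arm, as the interface text tells. Its arguments: {"type":"object","properties":{"increments":{"type":"array","items":{"type":"array"}},"fingers":{"type":"number"},"grip_force":{"type":"number"}},"required":["increments"]}

```bash
mkdir -p pics; cat > h.py <<'E'
import numpy as np, cv2
from plant import r
def snap(n,f):
    c=r.calibration(n); p,d=r.snapshot(n); cv2.imwrite(f'pics/{f}.png',p[:,:,::-1]); np.savez(f'pics/{f}.npz',d=d,R=c['R'],t=c['t'],k=[192/np.tan(np.radians(c['fov_y'])/2),c['cx'],c['cy']])
    return p,d
def w(f,u,v,z=None):
    a=np.load(f'pics/{f}.npz'); F,cx,cy=a['k']; ray=np.array([(u-cx)/F,(v-cy)/F,1]); R,t=a['R'],a['t']
    if z is None: s=float(np.median(a['d'][int(v)-1:int(v)+2,int(u)-1:int(u)+2]))
    else: s=(z+(R.T@t)[2])/(R.T@ray)[2]
    return np.round(R.T@(ray*s-t),4)
E
python3 - <<'E'
from h import *
p,_=snap('top','top0'); q,_=snap('scene','sc0')
cv2.imwrite('pics/top0b.png',cv2.resize(p[:,:,::-1],(800,600),interpolation=cv2.INTER_CUBIC))
print(r.get_state())
E
```

```text
{'clock': 0.1, 'q': array([-1.23322575,  0.68986797, -0.19454567,  1.56621017,  0.15728884,
        0.90253853, -0.21508098]), 'qd': array([-0.00201402, -0.00024822, -0.00029249, -0.0022713 , -0.00033868,
       -0.0002304 , -0.0004072 ]), 'joint_torque': array([-3.63725791e-03, -5.28503358e+01, -1.27172906e+00, -1.53835452e+01,
       -5.25522628e-02,  1.98185146e-03,  4.21130437e-05]), 'tool_pos': array([0.1868009 , 0.59580451, 0.21671894]), 'eef_rot': array([ 1.51250295e-01,  9.88495160e-01, -8.13172762e-04, -7.27921183e-05]), 'contact_force': array([0.14276212, 0.54049051, 0.00230327]), 'moment': array([0.06225718, 0.01199438, 0.02547444]), 'finger_force': 0.0, 'opening': 0.9989188889030676}
```

View pics/top0b.png

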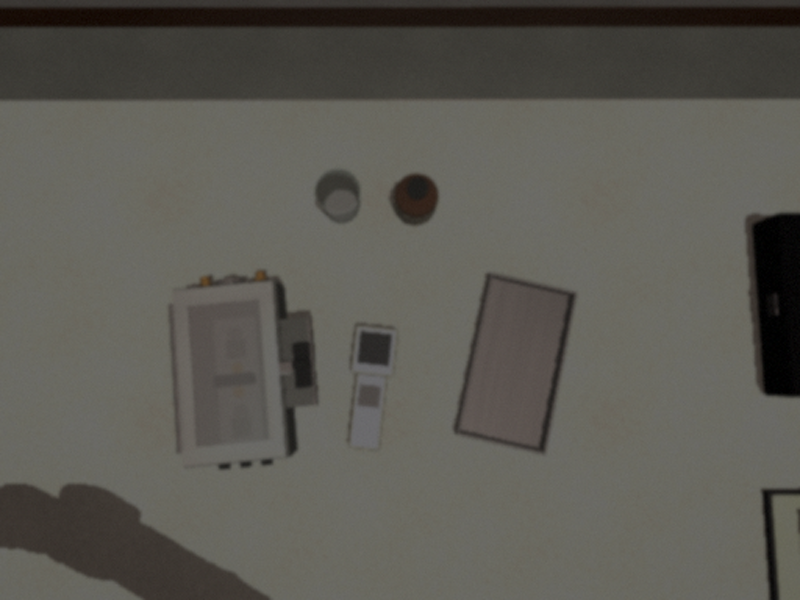

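View pics/sc0.png

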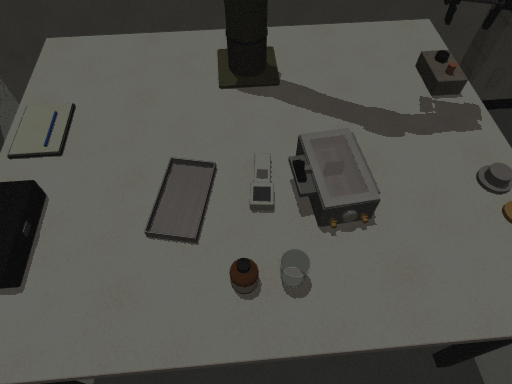

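The top view (in 800x600 pixels) shows the chamber on the left with its +x end up, spanning about (174,290) to (290,460), and the latch at (302,365). The meter is at (372,385) and the tray at (515,362). Next I'll enlarge the chamber and tray.

```bash
python3 - <<'E'
from h import *
p=cv2.imread('pics/top0.png')
c=p[165:305,100:240]; d=p[165:305,240:380]
o=np.hstack([cv2.resize(x,(400,400),interpolation=cv2.INTER_CUBIC) for x in(c,d)])
o=cv2.convertScaleAbs(o,alpha=1.8); cv2.imwrite('pics/crop0.png',o)
for n,(u,v) in dict(cov_tl=(175,290),cov_tr=(273,280),latch=(302,365),tray=(515,362),led_tr=(310,312),led_br=(317,404)).items(): print(n,w('top0',u*.64,v*.64))
E
```

```text
cov_tl [0.6473 0.293  0.0034]
cov_tr [0.6624 0.1473 0.0009]
latch [0.5334 0.0875 0.1207]
tray [ 0.5385 -0.2127  0.0042]
led_tr [0.6139 0.0912 0.0014]
led_br [0.4817 0.0713 0.0841]
```

View pics/crop0.png

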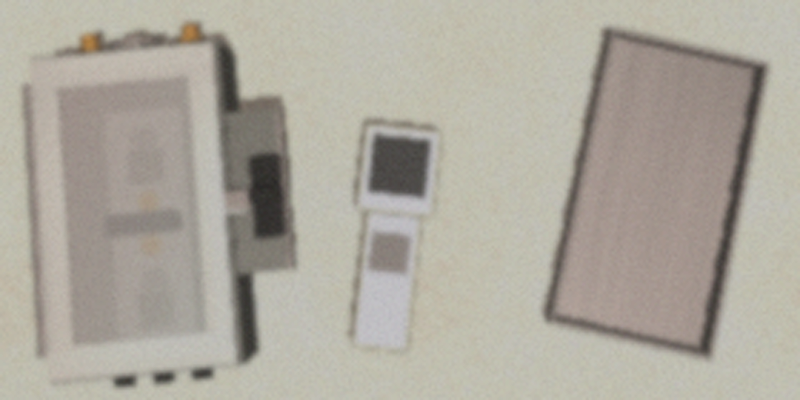

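In the crop, the cover's corners are at (32,58), (217,40), (240,362) and (52,380). The tray's rim corners are at (606,30), (766,66), (708,355) and (547,318), and the latch is at (267,195).

```bash
python3 - <<'E'
from h import *
s=2.857
C=np.array([w('top0',100+u/s,165+v/s,.09) for u,v in((32,58),(217,40),(240,362),(52,380))])
T=np.array([w('top0',240+(u-400)/s,165+v/s,.025) for u,v in((606,30),(766,66),(708,355),(547,318))])
for n,P in(('cov',C),('tray',T)):
    x=(P[0]+P[1]-P[2]-P[3])/2; y=(P[0]+P[3]-P[1]-P[2])/2
    print(n,P.mean(0),'len',np.hypot(*x[:2]),np.hypot(*y[:2]),'yaw',np.arctan2(x[1],x[0]),np.arctan2(-y[0],y[1]))
x=C.mean(0);
for yaw in(.06,.085): 
    c,s_=np.cos(yaw),np.sin(yaw); print('tab pred',x[:2]+[c*0+s_*.098,s_*0-c*.098])
for u,v in((252,153),(280,153),(286,236),(258,238),(265,195)): print(w('top0',100+u/s,165+v/s,.0945),w('top0',100+u/s,165+v/s))
q=r.get_state()['eef_rot']
from scipy.spatial.transform import Rotation as Ro
print(Ro.from_quat(q).as_matrix())
E
```

```text
cov [0.525825 0.18755  0.09    ] len 0.23585040279804495 0.13698533680653563 yaw 0.09213778482150747 0.09247740610091691
tray [ 0.538425 -0.209375  0.025   ] len 0.23283454425836386 0.12957154394387682 yaw -0.22721733888703946 -0.22691454192737845
tab pred [0.53170147 0.08972635]
tab pred [0.53414497 0.08990381]
[0.5652 0.1018 0.0945] [0.566  0.1037 0.0803]
[0.5652 0.0812 0.0945] [0.5657 0.0823 0.0847]
[0.5047 0.0762 0.0945] [0.5046 0.0773 0.0845]
[0.5034 0.0966 0.0945] [0.5033 0.0971 0.0906]
[0.5345 0.0919 0.0945] [0.5341 0.0886 0.1209]
[[-9.54246686e-01  2.99020250e-01 -3.89894553e-04]
 [ 2.99020487e-01  9.54245374e-01 -1.58561502e-03]
 [-1.02075926e-04 -1.62965434e-03 -9.99998667e-01]]
```

Request:
{"op": "step_arm", "data": {"increments": [[[1.9, -2.8, 0], [0, 0, -6.73]], [[1.9, -2.8, 0], [0, 0, -6.73]], [[1.9, -2.8, 0], [0, 0, -6.73]], [[1.9, -2.8, 0], [0, 0, -6.73]], [[1.9, -2.8, 0], [0, 0, -6.73]], [[1.9, -2.8, 0], [0, 0, -6.73]], [[1.9, -2.8, 0], [0, 0, -6.73]], [[1.9, -2.8, 0], [0, 0, -6.73]], [[1.9, -2.8, 0], [0, 0, -6.73]], [[1.9, -2.8, 0], [0, 0, -6.73]]], "fingers": 1}}

```text
clock: 1.1
tool_pos: [0.3774, 0.3151, 0.2173]
eef_rot: [0.675, 0.737, -0.0, -0.0]
contact_force: [0.4, -0.2, -0.3]
opening: 1.003
finger_force: 0.0
```

Request:
{"op": "step_arm", "data": {"increments": [[[2.6, -3.8, 0], [0, 0, 0]], [[2.6, -3.8, 0], [0, 0, 0]], [[2.6, -3.8, 0], [0, 0, 0]], [[2.6, -3.8, 0], [0, 0, 0]], [[2.6, -3.8, 0], [0, 0, 0]], [[2.6, -3.8, 0], [0, 0, 0]], [[0, 0, 0], [0, 0, 0]], [[0, 0, 0], [0, 0, 0]], [[0, 0, 0], [0, 0, 0]], [[0, 0, 0], [0, 0, 0]]]}}

```text
clock: 2.1
tool_pos: [0.532, 0.0902, 0.2173]
eef_rot: [0.673, 0.74, -0.0, -0.001]
contact_force: [-0.2, 0.9, 0.3]
opening: 1.001
finger_force: 0.0
```

```bash
python3 - <<'E'
from h import *
s=r.get_state(); print(s['clock'],s['tool_pos'],s['eef_rot'],s['q'])
p,d=snap('wrist','w1'); cv2.imwrite('pics/w1.png',cv2.convertScaleAbs(p[:,:,::-1],alpha=1.6))
m=[(u,v)for v in range(0,384,3) for u in range(0,512,3) if d[v,u]>0]
P=np.array([w('w1',max(1,u),max(1,v)) for u,v in m]); k=(P[:,2]>.113)&(P[:,2]<.128)&(abs(P[:,0]-.535)<.04)&(abs(P[:,1]-.088)<.04); print(k.sum(),P[k].mean(0),P[k].min(0),P[k].max(0))
E
```

```text
2.1 [0.53203649 0.09024131 0.21727614] [ 6.72551193e-01  7.40050362e-01 -3.57786751e-05 -5.93547613e-04] [-0.2929876   0.57599784  0.06492766  1.83194186 -0.05406742  0.73606837
 -0.10290515]
20 [0.53542  0.093265 0.120305] [0.5314 0.0829 0.1159] [0.5394 0.1023 0.1211]
```

View pics/w1.png

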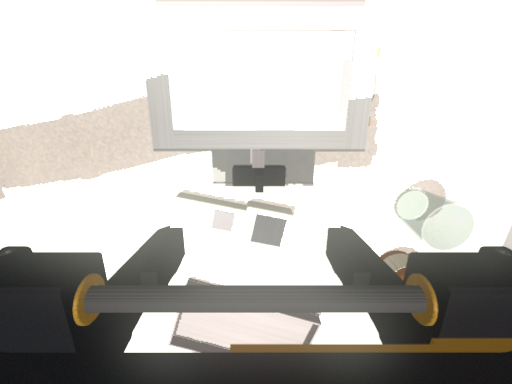

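The wrist view shows the latch tab at about (259,180), centred between the fingers and beside the shut cover. I'll lower onto it and pinch.

Request:
{"op": "step_arm", "data": {"increments": [[[0.35, -0.25, -1.9], [0, 0, 0]], [[0, 0, -1.9], [0, 0, 0]], [[0, 0, -1.9], [0, 0, 0]], [[0, 0, -1.9], [0, 0, 0]], [[0, 0, -1.9], [0, 0, 0]], [[0, 0, -1.9], [0, 0, 0]], [[0, 0, 0], [0, 0, 0]], [[0, 0, 0], [0, 0, 0]], [[0, 0, 0], [0, 0, 0]], [[0, 0, 0], [0, 0, 0]]]}}

```text
clock: 3.15
tool_pos: [0.5371, 0.0862, 0.1045]
eef_rot: [0.674, 0.739, 0.001, 0.001]
contact_force: [-0.8, 0.3, 0.1]
opening: 1.001
finger_force: 0.0
```

Request:
{"op": "step_arm", "data": {"increments": [[[0, 0, 0], [0, 0, 0]], [[0, 0, 0], [0, 0, 0]], [[0, 0, 0], [0, 0, 0]], [[0, 0, 0], [0, 0, 0]], [[0, 0, 0], [0, 0, 0]], [[0, 0, 0], [0, 0, 0]], [[0, 0, 0], [0, 0, 0]], [[0, 0, 0], [0, 0, 0]], [[0, 0, 0], [0, 0, 0]], [[0, 0, 0], [0, 0, 0]]], "fingers": 0, "grip_force": 25}}

```text
clock: 4.15
tool_pos: [0.5364, 0.0859, 0.1034]
eef_rot: [0.674, 0.739, -0.0, 0.0]
contact_force: [0.1, -0.1, 0.1]
opening: 0.117
finger_force: 0.0
```

Request:
{"op": "step_arm", "data": {"increments": [[[0, 0, 0], [0, 0, 0]], [[0, 0, 0], [0, 0, 0]], [[0.3, 0.03, 0], [0, 0, 0]], [[0.3, 0.03, 0], [0, 0, 0]], [[0.3, 0.03, 0], [0, 0, 0]], [[0.3, 0.03, 0], [0, 0, 0]], [[0.3, 0.03, 0], [0, 0, 0]], [[0, 0, 0], [0, 0, 0]], [[0, 0, 0], [0, 0, 0]], [[0, 0, 0], [0, 0, 0]]]}}

```text
clock: 5.15
tool_pos: [0.5513, 0.0874, 0.1034]
eef_rot: [0.674, 0.739, -0.0, -0.0]
contact_force: [-0.2, 0.1, 0.0]
opening: 0.001
finger_force: 0.0
```

```bash
python3 - <<'E'
from h import *
p,d=snap('top','t2'); cv2.imwrite('pics/t2.png',cv2.convertScaleAbs(p[:,:,::-1],alpha=1.7))
E
```

```text
(no output)
```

View pics/t2.png

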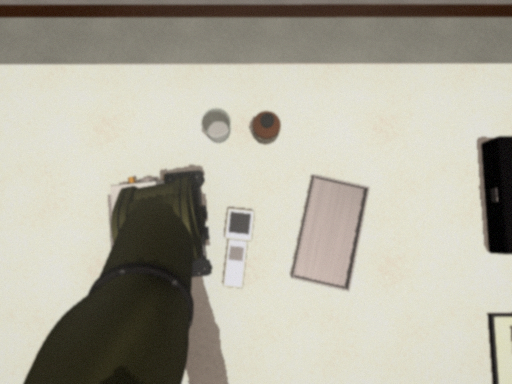

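The fingers closed fully, so they missed the tab. I'll look before moving.

```bash
python3 - <<'E'
from h import *
p,d=snap('wrist','w3'); q,e=snap('scene','s3')
a=cv2.convertScaleAbs(cv2.resize(p[:,:,::-1],(400,300)),alpha=1); b=cv2.resize(q[90:240,250:450,::-1],(400,300),interpolation=cv2.INTER_CUBIC)
cv2.imwrite('pics/c3.png',np.hstack([a,cv2.convertScaleAbs(b,alpha=2)]))
def proj(f,X):
    A=np.load(f'pics/{f}.npz'); F,cx,cy=A['k']; c=A['R']@X+A['t']; return (F*c[0]/c[2]+cx,F*c[1]/c[2]+cy,c[2])
print(proj('w3',r.get_state()['tool_pos']),proj('w1',[.532,.0902,.2173]),proj('w1',[.535,.09,.1205]))
A=np.load('pics/w3.npz');print(-A['R'].T@A['t'])
E
```

```text
(np.float64(254.52520342414795), np.float64(225.54321676777937), np.float64(0.1840852757172351)) (np.float64(254.36259451566204), np.float64(225.5542163933232), np.float64(0.1841145049559862)) (np.float64(257.44550144943696), np.float64(185.58870576177497), np.float64(0.27634489729777567))
[0.54426836 0.16732436 0.27091878]
```

View pics/c3.png

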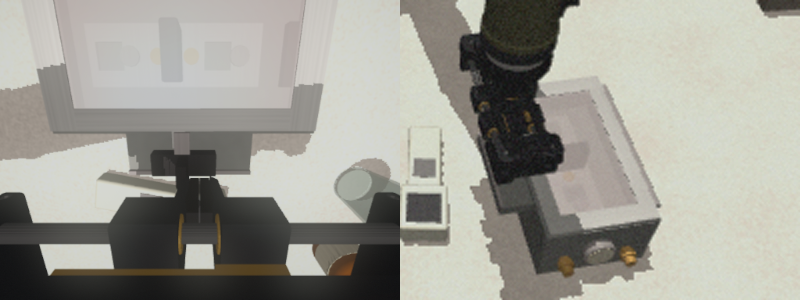

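In the wrist view the tab sits near (183,178) in 400x300 pixels, on the camera (+y) side of the fingers at (200,200). The cover is still shut. I'll measure the tab and finger depths there.

```bash
python3 - <<'E'
from h import *
A=np.load('pics/w3.npz'); d=A['d']; F,cx,cy=A['k']
v,u=np.mgrid[:384,:512]; c=np.stack([(u-cx)/F*d,(v-cy)/F*d,d],-1)
W=(c-A['t'])@A['R']
for row in (195,205,212,220,228,235,242,250,262):
    print(row,[tuple(np.round(W[row,k]*1000).astype(int)) for k in range(222,282,8)])
E
```

```text
195 [(np.int64(526), np.int64(103), np.int64(90)), (np.int64(532), np.int64(105), np.int64(95)), (np.int64(538), np.int64(106), np.int64(94)), (np.int64(544), np.int64(104), np.int64(90)), (np.int64(549), np.int64(105), np.int64(89)), (np.int64(555), np.int64(105), np.int64(88)), (np.int64(561), np.int64(106), np.int64(90)), (np.int64(568), np.int64(104), np.int64(81))]
205 [(np.int64(527), np.int64(97), np.int64(95)), (np.int64(534), np.int64(102), np.int64(106)), (np.int64(539), np.int64(102), np.int64(106)), (np.int64(544), np.int64(99), np.int64(95)), (np.int64(550), np.int64(100), np.int64(96)), (np.int64(555), np.int64(100), np.int64(96)), (np.int64(561), np.int64(100), np.int64(94)), (np.int64(569), np.int64(95), np.int64(80))]
212 [(np.int64(527), np.int64(92), np.int64(95)), (np.int64(535), np.int64(103), np.int64(119)), (np.int64(540), np.int64(102), np.int64(118)), (np.int64(545), np.int64(93), np.int64(95)), (np.int64(550), np.int64(94), np.int64(95)), (np.int64(556), np.int64(95), np.int64(95)), (np.int64(562), np.int64(95), np.int64(95)), (np.int64(569), np.int64(89), n
[... 1542 characters left out ...]
), (np.int64(538), np.int64(96), np.int64(153)), (np.int64(542), np.int64(96), np.int64(151)), (np.int64(546), np.int64(96), np.int64(151)), (np.int64(551), np.int64(92), np.int64(144)), (np.int64(554), np.int64(97), np.int64(151)), (np.int64(558), np.int64(97), np.int64(151)), (np.int64(562), np.int64(99), np.int64(153))]
262 [(np.int64(538), np.int64(121), np.int64(201)), (np.int64(541), np.int64(120), np.int64(200)), (np.int64(543), np.int64(96), np.int64(162)), (np.int64(547), np.int64(96), np.int64(163)), (np.int64(551), np.int64(85), np.int64(144)), (np.int64(554), np.int64(97), np.int64(162)), (np.int64(558), np.int64(97), np.int64(161)), (np.int64(556), np.int64(120), np.int64(196))]
```

The depths put the tab at x 0.537 and y 0.093, with its top at 0.1205. The finger ends show at z ≈ 0.123, about 19 mm above the reported TCP, so they closed over the tab's top. I'll open, re-centre, go 7 mm lower (safe either way) and pinch again.

Request:
{"op": "step_arm", "data": {"increments": [[[0, 0, 0.5], [0, 0, 0]], [[0, 0, 0], [0, 0, 0]], [[0, 0, 0], [0, 0, 0]], [[0, 0, 0], [0, 0, 0]], [[-0.7, 0.1, 0], [0, 0, 0]], [[-0.7, 0.2, 0], [0, 0, 0]], [[0, 0, 0], [0, 0, 0]], [[0, 0, -0.6], [0, 0, 0]], [[0, 0, -0.6], [0, 0, 0]], [[0, 0, 0], [0, 0, 0]]], "fingers": 0.6}}

```text
clock: 6.3
tool_pos: [0.5369, 0.0903, 0.0954]
eef_rot: [0.674, 0.739, -0.001, -0.0]
contact_force: [-0.8, -0.1, -0.3]
opening: 0.601
finger_force: 0.0
```

Request:
{"op": "step_arm", "data": {"increments": [[[0, 0, 0], [0, 0, 0]], [[0, 0, 0], [0, 0, 0]], [[0, 0, 0], [0, 0, 0]], [[0, 0, 0], [0, 0, 0]], [[0, 0, 0], [0, 0, 0]], [[0, 0, 0], [0, 0, 0]], [[0, 0, 0], [0, 0, 0]], [[0, 0, 0], [0, 0, 0]], [[0, 0, 0], [0, 0, 0]], [[0, 0, 0], [0, 0, 0]]], "fingers": 0}}

```text
clock: 7.3
tool_pos: [0.5367, 0.0903, 0.0965]
eef_rot: [0.674, 0.739, -0.001, -0.0]
contact_force: [-3.3, 0.1, 4.3]
opening: 0.086
finger_force: 25.0
```

Request:
{"op": "step_arm", "data": {"increments": [[[0, 0, 0], [0, 0, 0]], [[0, 0, 0], [0, 0, 0]], [[0, 0, 0], [0, 0, 0]], [[0, 0, 0], [0, 0, 0]], [[0, 0, -0.3], [0, 0, 0]], [[0, 0, -0.3], [0, 0, 0]], [[0, 0, -0.3], [0, 0, 0]], [[0, 0, -0.2], [0, 0, 0]], [[0, 0, 0], [0, 0, 0]], [[0, 0, 0], [0, 0, 0]]], "fingers": 0.3}}

```text
clock: 8.3
tool_pos: [0.5374, 0.0904, 0.0854]
eef_rot: [0.674, 0.739, -0.0, -0.0]
contact_force: [-0.0, -0.2, -0.5]
opening: 0.302
finger_force: 0.0
```

Request:
{"op": "step_arm", "data": {"increments": [[[0, 0, 0], [0, 0, 0]], [[0, 0, 0], [0, 0, 0]], [[0, 0, 0], [0, 0, 0]], [[0, 0, 0], [0, 0, 0]], [[0, 0, 0], [0, 0, 0]], [[0, 0, 0], [0, 0, 0]], [[0, 0, 0], [0, 0, 0]], [[0, 0, 0], [0, 0, 0]], [[0, 0, 0], [0, 0, 0]], [[0, 0, 0], [0, 0, 0]]], "fingers": 0}}

```text
clock: 9.3
tool_pos: [0.5373, 0.0903, 0.0855]
eef_rot: [0.674, 0.739, -0.0, -0.0]
contact_force: [-3.3, 0.0, 5.4]
opening: 0.097
finger_force: 25.0
```

Request:
{"op": "step_arm", "data": {"increments": [[[0.25, 0.02, 0], [0, 0, 0]], [[0.25, 0.02, 0], [0, 0, 0]], [[0.25, 0.02, 0], [0, 0, 0]], [[0.25, 0.03, 0], [0, 0, 0]], [[0.25, 0.03, 0], [0, 0, 0]], [[0.25, 0.02, 0], [0, 0, 0]], [[0, 0, 0], [0, 0, 0]], [[0, 0, 0], [0, 0, 0]], [[0, 0, 0], [0, 0, 0]], [[0, 0, 0], [0, 0, 0]]]}}

```text
clock: 10.3
tool_pos: [0.5514, 0.0917, 0.0855]
eef_rot: [0.674, 0.739, -0.001, -0.001]
contact_force: [-5.8, -0.6, 6.9]
opening: 0.097
finger_force: 25.0
```

```bash
python3 - <<'E'
from h import *
p,d=snap('wrist','w4'); q,e=snap('scene','s4')
a=cv2.resize(p[:,:,::-1],(400,300)); b=cv2.resize(q[90:240,250:450,::-1],(400,300),interpolation=cv2.INTER_CUBIC)
cv2.imwrite('pics/c4.png',np.hstack([a,cv2.convertScaleAbs(b,alpha=2)]))
E
```

```text
(no output)
```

View pics/c4.png

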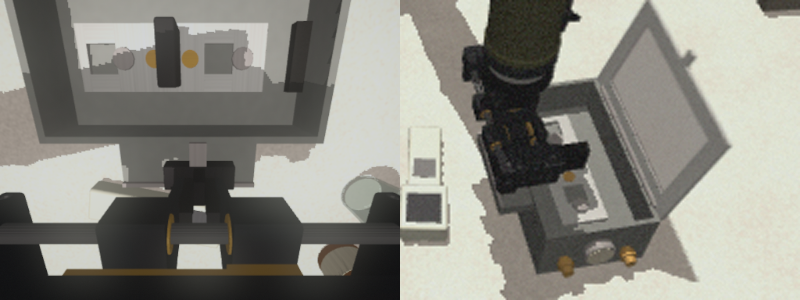

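The cover stands open and the carrier is exposed, with its grip block at about (167,50) in the left half. I'll release the latch and rise, then measure the block.

Request:
{"op": "step_arm", "data": {"increments": [[[0, 0, 0], [0, 0, 0]], [[0, 0, 0], [0, 0, 0]], [[0, 0, 0], [0, 0, 0]], [[0, 0, 0], [0, 0, 0]], [[0, 0, 1.5], [0, 0, 0]], [[0, 0, 2], [0, 0, 0]], [[0, 0, 2], [0, 0, 0]], [[0, 0, 2], [0, 0, 0]], [[0, 0, 2], [0, 0, 0]], [[0, 0, 0], [0, 0, 0]]], "fingers": 0.5}}

```text
clock: 11.4
tool_pos: [0.5564, 0.0924, 0.1831]
eef_rot: [0.674, 0.739, 0.004, 0.003]
contact_force: [-0.5, -0.4, -0.3]
opening: 0.5
finger_force: 0.0
```

```bash
cat >> h.py <<'E'
def cloud(f):
    A=np.load(f'pics/{f}.npz'); d=A['d']; F,cx,cy=A['k']
    v,u=np.mgrid[:384,:512]; c=np.stack([(u-cx)/F*d,(v-cy)/F*d,d],-1)
    return ((c-A['t'])@A['R'])[d>0]
E
python3 - <<'E'
from h import *
s=r.get_state(); print(s['clock'],s['tool_pos'])
snap('wrist','w5'); snap('top','t5')
for f in('w4','w5','t5'):
    P=cloud(f); k=(abs(P[:,2]-.08)<.005)&(abs(P[:,0]-.517)<.025)&(abs(P[:,1]-.19)<.04); Q=P[k]
    if k.sum()>10:
        (c,sz,a)=cv2.minAreaRect((Q[:,:2]*1000).astype(np.float32)); print(f,k.sum(),Q.mean(0),np.percentile(Q,[2,98],axis=0),c,sz,a)
    k=(P[:,2]>.036)&(P[:,2]<.044)&(abs(P[:,0]-.52)<.12)&(abs(P[:,1]-.19)<.05); print('plate',k.sum(),np.percentile(P[k],[1,99],axis=0) if k.sum() else 0)
E
```

```text
11.4 [0.55639584 0.0923881  0.18312721]
w4 2437 [0.51682812 0.19027339 0.08000692] [[0.50819099 0.16561711 0.07766478]
 [0.5252622  0.21286514 0.08159528]] (516.4334106445312, 189.26776123046875) (16.40681266784668, 49.7817497253418) 5.206239223480225
plate 19028 [[0.41058405 0.14301844 0.03602632]
 [0.62957    0.23627343 0.04300625]]
w5 947 [0.51662458 0.1898277  0.08003785] [[0.5081281  0.16568356 0.07771023]
 [0.52513937 0.2126868  0.0815718 ]] (516.4284057617188, 189.26316833496094) (15.988004684448242, 48.71925354003906) 5.279937744140625
plate 9031 [[0.41013112 0.14276941 0.03602721]
 [0.62902035 0.2379423  0.0429765 ]]
plate 0 0
```

Request:
{"op": "step_arm", "data": {"increments": [[[-0.9, 2.45, 0], [0, 0, 0]], [[-0.9, 2.45, 0], [0, 0, 0]], [[-0.9, 2.45, 0], [0, 0, 0]], [[-0.9, 2.45, 0], [0, 0, 0]], [[0, 0, 0], [0, 0, 0]], [[0, 0, 0], [0, 0, 0]], [[0, 0, -2], [0, 0, 0]], [[0, 0, -2], [0, 0, 0]], [[0, 0, -2], [0, 0, 0]], [[0, 0, 0], [0, 0, 0]]], "fingers": 0.5}}

```text
clock: 12.5
tool_pos: [0.5153, 0.1871, 0.1179]
eef_rot: [0.675, 0.738, -0.003, -0.001]
contact_force: [0.4, -0.1, 0.0]
opening: 0.504
finger_force: 0.0
```

Request:
{"op": "step_arm", "data": {"increments": [[[0, 0, -1.5], [0, 0, 0]], [[0, 0, -1.5], [0, 0, 0]], [[0, 0, -1.5], [0, 0, 0]], [[0, 0, -1.5], [0, 0, 0]], [[0, 0, -1], [0, 0, 0]], [[0, 0, -0.5], [0, 0, 0]], [[0, 0, 0], [0, 0, 0]], [[0, 0, 0], [0, 0, 0]], [[0, 0, 0], [0, 0, 0]], [[0, 0, 0], [0, 0, 0]]]}}

```text
clock: 13.5
tool_pos: [0.5168, 0.19, 0.046]
eef_rot: [0.674, 0.739, 0.0, 0.0]
contact_force: [0.5, 0.2, -0.2]
opening: 0.5
finger_force: 0.0
```

Request:
{"op": "step_arm", "data": {"increments": [[[0, 0, 0], [0, 0, 0]], [[0, 0, 0], [0, 0, 0]], [[0, 0, 0], [0, 0, 0]], [[0, 0, 0], [0, 0, 0]], [[0, 0, 0], [0, 0, 0]], [[0, 0, 0], [0, 0, 0]], [[0, 0, 0], [0, 0, 0]], [[0, 0, 0], [0, 0, 0]], [[0, 0, 0], [0, 0, 0]], [[0, 0, 0], [0, 0, 0]]], "fingers": 0, "grip_force": 35}}

```text
clock: 14.5
tool_pos: [0.5164, 0.1898, 0.0455]
eef_rot: [0.674, 0.739, 0.0, -0.0]
contact_force: [0.1, -0.1, 1.1]
opening: 0.178
finger_force: 35.0
```

Request:
{"op": "step_arm", "data": {"increments": [[[0.3, 0.03, 0], [0, 0, 0]], [[0.3, 0.03, 0], [0, 0, 0]], [[0.3, 0.03, 0], [0, 0, 0]], [[0.3, 0.03, 0], [0, 0, 0]], [[0.3, 0.02, 0], [0, 0, 0]], [[0.3, 0.03, 0], [0, 0, 0]], [[0.3, 0.03, 0], [0, 0, 0]], [[0.1, 0.01, 0], [0, 0, 0]], [[0, 0, 0], [0, 0, 0]], [[0, 0, 0], [0, 0, 0]]]}}

```text
clock: 15.5
tool_pos: [0.5354, 0.1915, 0.0455]
eef_rot: [0.674, 0.739, -0.002, -0.002]
contact_force: [-5.0, -0.8, 8.1]
opening: 0.176
finger_force: 35.0
```

```bash
python3 - <<'E'
from h import *
p,d=snap('wrist','w6'); cv2.imwrite('pics/w6.png',p[:,:,::-1]); print(r.get_state()['tool_pos'],r.get_state()['moment'])
E
```

```text
[0.53543717 0.19147564 0.04545635] [-0.17514138  1.15094852  0.02286166]
```

View pics/w6.png

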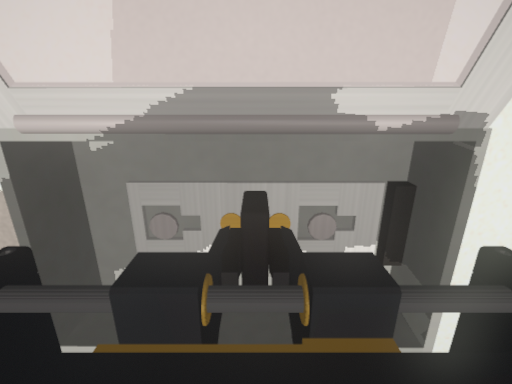

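The studs sit in the wide ends at (163,227) and (322,227), about 2 mm short of centre. I'll go 2 mm further and then lift slowly.

Request:
{"op": "step_arm", "data": {"increments": [[[0.1, 0.01, 0], [0, 0, 0]], [[0.1, 0.01, 0], [0, 0, 0]], [[0, 0, 0], [0, 0, 0]], [[0, 0, 0], [0, 0, 0]], [[0, 0, 0.2], [0, 0, 0]], [[0, 0, 0.2], [0, 0, 0]], [[0, 0, 0.2], [0, 0, 0]], [[0, 0, 0.2], [0, 0, 0]], [[0, 0, 0], [0, 0, 0]], [[0, 0, 0], [0, 0, 0]]], "grip_force": 40}}

```text
clock: 16.55
tool_pos: [0.5396, 0.1919, 0.0532]
eef_rot: [0.674, 0.739, -0.001, -0.0]
contact_force: [-2.7, -0.3, -3.7]
opening: 0.177
finger_force: 40.0
```

Request:
{"op": "step_arm", "data": {"increments": [[[-0.1, -0.01, 0], [0, 0, 0]], [[0, 0, 0.2], [0, 0, 0]], [[0, 0, 0.3], [0, 0, 0]], [[0, 0, 0.3], [0, 0, 0]], [[0, 0, 0.4], [0, 0, 0]], [[0, 0, 0.5], [0, 0, 0]], [[0, 0, 0.5], [0, 0, 0]], [[0, 0, 0.5], [0, 0, 0]], [[0, 0, 0], [0, 0, 0]], [[0, 0, 0], [0, 0, 0]]]}}

```text
clock: 17.55
tool_pos: [0.5395, 0.192, 0.0806]
eef_rot: [0.674, 0.739, 0.0, 0.0]
contact_force: [0.4, 0.2, -2.7]
opening: 0.172
finger_force: 40.0
```

Request:
{"op": "step_arm", "data": {"increments": [[[0, 0, 1.5], [0, 0, 0]], [[0, 0, 2.5], [0, 0, 0]], [[0, 0, 2.5], [0, 0, 0]], [[0, 0, 2.5], [0, 0, 0]], [[0, -1.5, 0], [0, 0, -1.5]], [[0, -3, 0], [0, 0, -2]], [[0, -3.5, 0], [0, 0, -3]], [[0, -3.5, 0], [0, 0, -3]], [[0, -3.5, 0], [0, 0, -3]], [[0, -3.5, 0], [0, 0, -3]]]}}

```text
clock: 18.55
tool_pos: [0.5379, 0.0042, 0.169]
eef_rot: [0.768, 0.64, -0.001, -0.0]
contact_force: [0.0, 0.3, -2.8]
opening: 0.173
finger_force: 40.0
```

Request:
{"op": "step_arm", "data": {"increments": [[[0, -3.5, 0], [0, 0, -2.8]], [[0, -3.5, 0], [0, 0, 0]], [[0, -3.5, 0], [0, 0, 0]], [[0, -3.5, 0], [0, 0, 0]], [[0, -3, 0], [0, 0, 0]], [[0, -2, 0], [0, 0, 0]], [[0, -1.5, 0], [0, 0, 0]], [[0, -1, 0], [0, 0, 0]], [[0, 0, 0], [0, 0, 0]], [[0, 0, 0], [0, 0, 0]]]}}

```text
clock: 19.55
tool_pos: [0.5394, -0.2068, 0.1701]
eef_rot: [0.782, 0.623, 0.0, -0.001]
contact_force: [0.5, 0.8, -4.1]
opening: 0.175
finger_force: 40.0
```

```bash
python3 - <<'E'
from h import *
s=r.get_state(); print(s['clock'],s['tool_pos'],s['eef_rot'],s['opening'],s['contact_force'],s['moment'])
p,d=snap('scene','s7'); p2,d=snap('wrist','w7')
cv2.imwrite('pics/c7.png',np.hstack([cv2.resize(p2[:,:,::-1],(400,300)),cv2.convertScaleAbs(cv2.resize(p[100:287,100:350,::-1],(400,300)),alpha=1.8)]))
P=cloud('w7'); k=(abs(P[:,0]-.54)<.11)&(abs(P[:,1]+.21)<.05)&(P[:,2]>.1)&(P[:,2]<.2)
Q=P[k]; print(k.sum(), np.percentile(Q[:,2],[5,50,95]))
m=np.median(Q[:,2]); Q=Q[abs(Q[:,2]-m)<.01]
A=np.c_[Q[:,:2]-[.54,-.21],np.ones(len(Q))]; print('plane',np.linalg.lstsq(A,Q[:,2],rcond=None)[0])
E
```

```text
19.55 [ 0.53936514 -0.20676094  0.17005975] [ 7.82330658e-01  6.22862985e-01  1.84600632e-04 -6.39443502e-04] 0.17528801399130275 [ 0.48652626  0.81983194 -4.0515473 ] [ 0.0150589   0.11451322 -0.02536572]
12800 [0.16319313 0.16506113 0.1741171 ]
plane [1.03958515e-04 1.44584537e-03 1.64908706e-01]
```

View pics/c7.png

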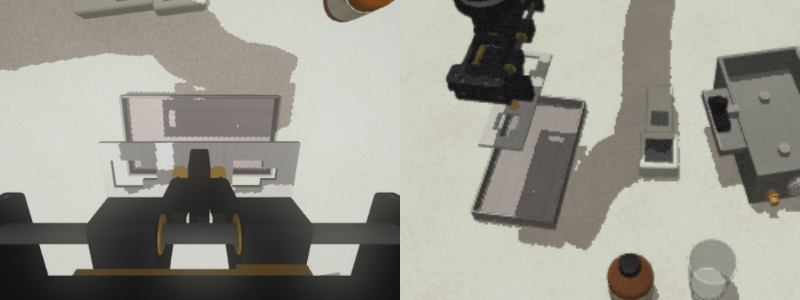

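The carrier hangs level over the tray, aligned with it, and its underside is 0.160 high. I'll lower it.

Request:
{"op": "step_arm", "data": {"increments": [[[0, -0.2, -1.5], [0, 0, 0]], [[0, 0, -2], [0, 0, 0]], [[0, 0, -2], [0, 0, 0]], [[0, 0, -2], [0, 0, 0]], [[0, 0, -2], [0, 0, 0]], [[0, 0, -2], [0, 0, 0]], [[0, 0, -1.5], [0, 0, 0]], [[0, 0, -1], [0, 0, 0]], [[0, 0, -0.5], [0, 0, 0]], [[0, 0, -0.2], [0, 0, 0]]]}}

```text
clock: 20.65
tool_pos: [0.5396, -0.2099, 0.0233]
eef_rot: [0.783, 0.623, 0.0, 0.0]
contact_force: [0.2, -0.8, -2.6]
opening: 0.175
finger_force: 40.0
```

Request:
{"op": "step_arm", "data": {"increments": [[[0, 0, -0.1], [0, 0, 0]], [[0, 0, -0.1], [0, 0, 0]], [[0, 0, -0.1], [0, 0, 0]], [[0, 0, -0.1], [0, 0, 0]], [[0, 0, -0.1], [0, 0, 0]], [[0, 0, -0.1], [0, 0, 0]], [[0, 0, -0.1], [0, 0, 0]], [[0, 0, 0], [0, 0, 0]], [[0, 0, 0], [0, 0, 0]], [[0, 0, 0], [0, 0, 0]]]}}

```text
clock: 21.65
tool_pos: [0.5395, -0.21, 0.0165]
eef_rot: [0.783, 0.622, 0.0, 0.0]
contact_force: [-0.5, 0.1, -3.5]
opening: 0.177
finger_force: 40.0
```

Still hanging, 2 to 3 mm to go.

Request:
{"op": "step_arm", "data": {"increments": [[[0, 0, -0.05], [0, 0, 0]], [[0, 0, -0.05], [0, 0, 0]], [[0, 0, -0.05], [0, 0, 0]], [[0, 0, -0.05], [0, 0, 0]], [[0, 0, -0.03], [0, 0, 0]], [[0, 0, 0], [0, 0, 0]], [[0, 0, 0], [0, 0, 0]], [[0, 0, 0], [0, 0, 0]], [[0, 0, 0], [0, 0, 0]], [[0, 0, 0], [0, 0, 0]]]}}

```text
clock: 22.65
tool_pos: [0.5395, -0.21, 0.0145]
eef_rot: [0.783, 0.622, 0.0, 0.0]
contact_force: [-2.4, 1.2, 4.7]
opening: 0.178
finger_force: 40.0
```

Contact: the carrier is down. I'll release slowly and rise.

Request:
{"op": "step_arm", "data": {"increments": [[[0, 0, 0], [0, 0, 0]], [[0, 0, 0], [0, 0, 0]], [[0, 0, 0], [0, 0, 0]], [[0, 0, 0], [0, 0, 0]], [[0, 0, 0], [0, 0, 0]], [[0, 0, 0], [0, 0, 0]], [[0, 0, 0], [0, 0, 0]], [[0, 0, 0], [0, 0, 0]], [[0, 0, 0], [0, 0, 0]], [[0, 0, 0], [0, 0, 0]]], "fingers": 0.45}}

```text
clock: 23.65
tool_pos: [0.5394, -0.21, 0.0141]
eef_rot: [0.783, 0.622, 0.0, 0.0]
contact_force: [0.2, -0.1, -0.0]
opening: 0.452
finger_force: 0.0
```

Request:
{"op": "step_arm", "data": {"increments": [[[0, 0, 1], [0, 0, 0]], [[0, 0, 2], [0, 0, 0]], [[0, 0, 2], [0, 0, 0]], [[0, 0, 2], [0, 0, 0]], [[0, 0, 3], [0, 0, 0]], [[0, 0, 3], [0, 0, 0]], [[0, 0, 3], [0, 0, 0]], [[0, 0, 2], [0, 0, 0]], [[0, 0, 0], [0, 0, 0]], [[0, 0, 0], [0, 0, 0]]]}}

```text
clock: 24.65
tool_pos: [0.5393, -0.2099, 0.1945]
eef_rot: [0.783, 0.622, 0.0, 0.0]
contact_force: [-0.8, -0.9, -0.3]
opening: 0.45
finger_force: 0.0
```

```bash
python3 - <<'E'
from h import *
s=r.get_state(); print(s['clock'],s['tool_pos'],s['opening'],s['contact_force'])
p,d=snap('scene','s8'); cv2.imwrite('pics/s8.png',cv2.convertScaleAbs(cv2.resize(p[60:330,100:460,::-1],(800,600)),alpha=1.8))
E
```

```text
24.65 [ 0.53929282 -0.2098941   0.19450588] 0.4503906192119862 [-0.8417424  -0.9475652  -0.34991982]
```

View pics/s8.png

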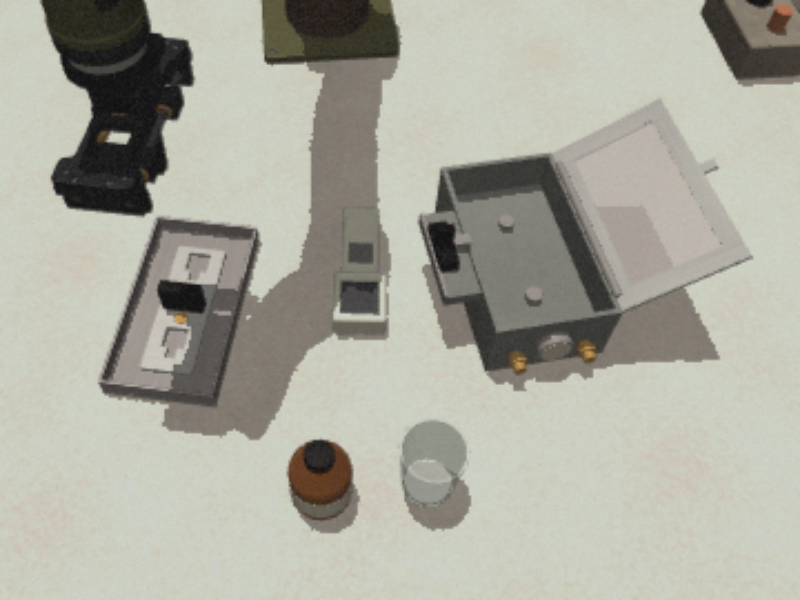

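The carrier lies flat in the tray at (180,310), grip side up. The cover stands open, the meter, bottle and beaker look undisturbed, and the arm is clear.

```bash
python3 -c "
from plant import r; print(r.finish_job())"
```

```text
the job is handed in; nothing more can be done
None
```

Job handed in at about 25 s (limit 58 s): the cover is open, the carrier lies flat and grip side up in the tray, and the meter, bottle and beaker look undisturbed in the last picture.

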